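Clock a bent rotisserie spit

TASK

The oven's rotisserie spit, mounted on the bench centres, is bent and has to be clocked before it is pressed straight. Slide the dial gauge down its post by the black knob until its plunger is about half pressed in by the spit, then crank the spit once right round while watching how far the plunger swings, and leave the spit with its high side straight up, so that the gauge rests at its highest reading. Work gently: keep the plunger riding on the spit all the way without driving it to the end of its travel, do not shift the stand, and leave the things around alone.

Things in the scene. Friction and masses are not known exactly. Their poses are not given: they have to be found in the camera images.
- stand: Grey bench-centres stand, 3 kg, loose on rubber feet (skids or lifts at 15 to 25 N); base plate 170 x 400 mm, top at 24 mm, from 50 mm in front of the spit's axis to 120 mm behind it. Origin on the worktop under the spit's middle; y along the spit (crank end at -y, tailstock and fork at +y), x towards the gauge's post, z up. Uprights, 50 mm wide, 116 mm high, at y = -152 and +160 mm.
- spit_axis (a point): Point on the axis the spit turns about, at its middle under the gauge: 95 mm above the stand's origin, axes as the stand's. The spit is a 12 mm round steel rod, 256 mm between chuck and centre, bowed by 4 to 6 mm at its middle. It turns with the crank without slipping, but which way the bow points relative to the crank differs every time. It stays where it is left (bearing friction).
- post_top (a point): Centre of the top of the gauge's post: 16 mm round, 92 mm behind the spit's axis, top at 200 mm above the worktop. Axes as the stand's.
- crank_axis (a point): Point on the spit's axis abreast of the middle of the crank handle (0, -222, 95 mm in the stand's frame): the centre of the handle's circle. Axes as the stand's.
- handle_grip (a point): The place to pinch the crank's wooden handle: 16 mm round, 74 mm long, parallel to the spit (stand's y), free to turn on its pin, free for 30 mm outwards and 40 mm inwards along its length. It goes round crank_axis at 30 mm radius, 65 to 125 mm above the worktop. Turning takes 2 to 3 N at the handle.
- gauge (a joint): How far the gauge's carriage is slid down its post (m): 0 at the top, 0.060 at the bottom stop. The carriage is stiff (about 6 to 15 N to slide it) and stays where it is left. At 0 the foot of the free plunger is 122 mm above the worktop; the spit is met after 16 to 26 mm.
- gauge_knob (a point): Grip point of the black upright knob on the gauge's arm: 18 mm round, on its axis, 16 mm below its flat top, 22 mm above the arm, 44 mm behind the plunger's axis. It goes straight down with the carriage, 1:1. The round dial (58 mm) faces the stand's -x; its back is 35 mm in front of the knob's axis, its top 13 mm above this point. Pinch with the fingers apart along the stand's y.
- plunger (a joint): How far the plunger is pressed in (m): 0 fully out, 0.030 the end of its travel. Light spring, 1.5 N at 0 to 3.3 N at the end. The dial's black hand goes once round clockwise for the 30 mm, from straight up at 0; ticks each 1 mm, long ones each 5 mm. The bent spit swings it by 8 to 12 mm a turn, as a cosine of the crank angle plus an unknown phase.
- plunger_foot (a point): Centre of the underside of the plunger's flat round foot, 18 mm across, straight above the spit's axis.
- mug: White mug, 84 mm across, 91 mm high; a bystander. Origin under its middle.
- small_bowl: Small bowl 64 mm across, 35 mm high; a bystander.
- spice_jar: Spice jar, 45 mm across, 106 mm high; a bystander.
- crank (a joint): Angle of the crank (rad), -15 to 15, several turns possible. 0: handle straight up; grows as the handle goes from the top towards the stand's +x (away from the robot): the handle is 30 sin q mm in the stand's x and 30 cos q mm in z from crank_axis. Starts within 0.6 of 0.

How it is judged:
By the outcome, as a careful person would: the job done as asked, in the order asked, and still so for the second after the job is handed in, with the robot touching nothing.
It also fails if it takes over 72 s, if anything falls off the work surface, if the arm or the gripper's body presses on something with over 40 N, if the wrist force passes 120 N, or if a joint passes its speed limit or range.

ROBOT

A 6-joint arm with a two-finger parallel gripper is mounted at the origin on a cart in front of the work surface, level with it; the furniture and walls round the work are solid. World frame = base frame: x ahead of the robot, y to its left, z up, the work surface at z = 0. Lengths are in m, angles in degrees, forces in N, time in s.
With the tool pointing down it reaches from about 0.35 to 0.875 m from the base axis. Payload 4.2 kg.
Tool frame: the origin (TCP) lies at the centre of the arm's flange, where the gripper is bolted on; the fingertips stand 182 mm ahead of it and the grasp point (between the pads) lies 164 mm ahead of it (r.nose_length is the distance from the TCP to the fingertips, in m); z points along the fingers, y is the line along which they close (so a half turn about z gives the same grasp; the last joint's range is limited). The gripper opens to 87 mm and grips with 3 to 60 N. Pads are 19 mm wide; open, the fingers measure 117 mm over their backs; the gripper's body (75 mm by 190 mm) begins 51 mm behind the grasp point.
Start: joints at [90.905, 22.042, 0.453, 0, -68.411, -14.817], TCP at [0.15, 0.607, 0.405] pointing down, gripper open.
Joint ranges: [-179.83, 179.83], [-69.29, 118.12], [-61.27, 80.66], [-181.25, 117.63], [-171.15, -9.14], [-177.46, 177.46]. Speed limits (degrees/s): [159.86, 159.86, 180, 180, 180, 180].

INTERFACE

Orientations are given as a 3x3 rotation matrix whose columns are the frame's x, y, z axes.
In Python, from station import r, vision gives the robot as it stands. The module is installed in compiled form; this text tells all that it offers.
- The arm moves only by the shell command python3 -m creep 'ROWS'. ROWS is JSON, a list of rows, each a list of 7 numbers: the opening, from -1 (shut) to 1 (fully open), then the shift along the tool's x, y, z in mm, then the turn, a rotation vector about the tool's x, y, z in degrees. A call has 1 to 8 rows; each row is the pose to reach, as a shift and turn from the pose commanded when the call began, along the tool's axes at that moment; what a row does not reach only later rows make up. A row lasts 1/12 s, in which the tool goes at most 41.7 mm and 7.16 degrees, less where a joint would pass 70% of its speed; a pose out of reach is approached as far as the arm can. A call with a gripper value outside its range is refused whole. The fingers move at their own pace and stop on an object; the grip force is fixed at half the most. Time passes only in rows, so rows that repeat a pose let the fingers close. It gives the time, the measured TCP pose, the force, the opening and the grip force at its end, in the units of the state.
- r.sense(): the state, without advancing time (a new reading comes with each control period).
- vision.capture(name): name is "scene" or "side" or "wrist"; returns (picture, depth): 480x640x3 uint8, red, green, blue; 480x640 float32, m along the optical axis (not along the pixel's ray), 0 where there is no reading.
- vision.camera_model(name): a dict with "vertical_fov" (degrees; the focal length in pixels is half the picture's height over the tangent of half this angle, whatever the lens; pixels are square), "cx", "cy" (the principal point, pixels), "extrinsics" (4x4, takes a point from camera to world coordinates); the wrist camera has in their place "mount" (4x4, takes a point from camera to tool coordinates, whose origin is the TCP and whose axes are the flange's). Camera axes: x right, y down, z forward; pixel columns grow to the right and rows downward; lengths in m; the calibration is good to about 2 mm. A picture is of the moment at which its call begins: read the wrist's pose just before it. camera_model takes no time and is no camera call.
- r.finish_job(): hands the job in; it is judged then, once.
Trained networks look in the newest picture that a camera, given by its name, has taken for a name from the list of things; names that differ only in an ending like _2 or _b are one class to them, and where a whole thing is asked for, a point or a joint stands for the part that bears it (a point fixed in the world has none). Each returns a list of dicts, best first, with "conf" (0 to 1); they miss things now and then, are a little off and sometimes report something else, mostly with a low value. They report only what shows in the picture. A call takes as long as a camera call.
- vision.find_in(camera, thing): "uv" ([column, row] in pixels, amid what is visible of it).
- vision.cut_out(camera, thing): "region" (480x640 bool, what is visible of it) and "uv" ([column, row] in pixels, amid what is visible of it).
The state is a dict: "time_s": time; "joints": joint angles; "joint_velocities": joint speeds; "effort": joint torques, N m; "tcp_pos": TCP position; "ee_rot": TCP orientation; "wrist_force": force on the tool from outside, world axes, zero at the start; "moment": the same for the moment, N m; "gripper_width": opening from 0.0 (shut) to 1.0 (fully open); "gripper_force": force on a finger pad.
Only numpy, scipy, OpenCV 4.12 (cv2) and the standard library are available. Lean on these libraries where they do the work, as an engineer would, in place of code of your own. Each camera call takes 0.05 s, during which the arm holds its last target. There are 200 camera calls.

## Working session

There is one attempt and no reset: what is moved stays moved. The work goes in short steps, Python scripts to look and compute and a shell command to move; the robot and the scene stay as the last step left them, time stands still between calls to the robot, and variables do not carry over. Pictures are saved under pics/ and viewed, at most 10 in all, crops included, and the job is handed in when it is done.

```bash
mkdir -p pics; cat > h.py <<'E'
import numpy as np, cv2
from station import r, vision
def K(c):
    m=vision.camera_model(c); f=240/np.tan(np.radians(m["vertical_fov"]/2)); return m,f
def ext(c,s=None):
    m,f=K(c)
    if "extrinsics" in m: return np.array(m["extrinsics"])
    s=s or r.sense(); T=np.eye(4); T[:3,:3]=s["ee_rot"]; T[:3,3]=s["tcp_pos"]; return T@np.array(m["mount"])
def cloud(c,D,E=None):
    m,f=K(c); E=ext(c) if E is None else E
    v,u=np.mgrid[:480,:640]; P=np.stack([(u-m["cx"])/f*D,(v-m["cy"])/f*D,D],-1)
    return P@E[:3,:3].T+E[:3,3]
def proj(c,p,E=None):
    m,f=K(c); E=ext(c) if E is None else E
    q=np.linalg.inv(E)@np.append(p,1); return q[0]/q[2]*f+m["cx"],q[1]/q[2]*f+m["cy"]
def save(n,I): cv2.imwrite("pics/"+n,cv2.cvtColor(I,cv2.COLOR_RGB2BGR))
E
python3 - <<'E'
from h import *
np.set_printoptions(precision=3,suppress=True)
s=r.sense(); print(s["time_s"],s["tcp_pos"],s["ee_rot"],s["gripper_width"])
for c in ["scene","side"]:
    I,D=vision.capture(c); save(c+"0.png",I); P=cloud(c,D); print(c,vision.camera_model(c))
    for t in ["stand","post_top","handle_grip","gauge_knob","plunger_foot","mug","spice_jar","small_bowl"]:
        for d in vision.cut_out(c,t)[:1]:
            m=d["region"]&(D>0); print(t,round(d["conf"],2),d["uv"],m.sum(),np.median(P[m],0),P[m].min(0),P[m].max(0))
E
```

```text
0.0 [0.15  0.606 0.404] [[ 0.971 -0.241 -0.   ]
 [-0.241 -0.971 -0.002]
 [ 0.     0.002 -1.   ]] 0.9991525786123802
scene {'vertical_fov': 47.01013211472783, 'cx': 320.65522627114586, 'cy': 231.4298603037074, 'extrinsics': array([[ 0.45 , -0.509,  0.734, -0.039],
       [-0.893, -0.278,  0.355, -0.193],
       [ 0.023, -0.814, -0.58 ,  0.682],
       [ 0.   ,  0.   ,  0.   ,  1.   ]])}
stand 0.61 [222.6, 278.2] 17818 [0.547 0.291 0.024] [ 0.469  0.043 -0.006] [0.86  0.607 0.217]
post_top 0.97 [221.9, 278.3] 18172 [0.547 0.291 0.024] [ 0.469  0.043 -0.009] [0.883 0.618 0.218]
handle_grip 0.65 [333.2, 274.7] 405 [0.565 0.076 0.129] [ 0.557  0.043 -0.002] [0.714 0.175 0.134]
gauge_knob 0.71 [215.5, 206.9] 1951 [0.546 0.293 0.183] [ 0.527  0.263 -0.006] [0.86  0.543 0.218]
plunger_foot 0.4 [211.0, 247.7] 83 [0.544 0.292 0.116] [ 0.536  0.285 -0.003] [0.68  0.402 0.139]
mug 0.57 [438.0, 336.4] 3778 [ 0.598 -0.092  0.052] [ 0.562 -0.161 -0.009] [ 0.736 -0.032  0.087]
spice_jar 0.61 [395.7, 372.4] 2029 [ 0.476 -0.068  0.069] [ 0.468 -0.087 -0.009] [ 0.604 -0.015  0.102]
small_bowl 0.71 [447
[... 244 characters left out ...]
8, -0.54 ,  0.294, -0.142],
       [ 0.001, -0.479, -0.878,  0.953],
       [ 0.   ,  0.   ,  0.   ,  1.   ]])}
stand 0.92 [265.4, 232.3] 10937 [0.556 0.289 0.024] [ 0.468  0.045 -0.005] [0.733 0.553 0.22 ]
post_top 0.73 [265.6, 229.7] 10995 [0.556 0.288 0.024] [ 0.468  0.044 -0.005] [0.722 0.57  0.22 ]
handle_grip 0.55 [332.1, 264.2] 235 [0.566 0.078 0.13 ] [0.558 0.045 0.023] [0.616 0.136 0.136]
gauge_knob 0.92 [251.7, 198.0] 1137 [0.578 0.295 0.184] [ 0.526  0.265 -0.004] [0.722 0.445 0.22 ]
mug 0.87 [404.4, 312.6] 1927 [ 0.619 -0.087  0.033] [ 0.561 -0.159 -0.012] [ 0.679 -0.028  0.089]
spice_jar 0.76 [361.2, 346.9] 624 [ 0.481 -0.066  0.098] [ 0.468 -0.086 -0.008] [ 0.511 -0.042  0.104]
```

```bash
python3 - <<'E'
from h import *
np.set_printoptions(precision=4,suppress=True)
for c in ["scene","side"]:
    I,D=vision.capture(c); P=cloud(c,D); reg=vision.cut_out(c,"stand")[0]["region"]&(D>0)
    p=P[reg]
    q=p[(abs(p[:,2]-.024)<.006)][:,:2].astype(np.float32)
    print(c,len(q),cv2.minAreaRect(q*1000), q.min(0),q.max(0))
    # knob top, post top, handle: by heights
    for n,lo,hi in [("z>.175",.19,.205),("knobtop",.207,.23),("uprights",.108,.119)]:
        m=(p[:,2]>lo)&(p[:,2]<hi); print(n,m.sum(),np.median(p[m],0),p[m].min(0),p[m].max(0))
    h=vision.cut_out(c,"handle_grip")[0]["region"]&(D>0); hp=P[h]; hp=hp[hp[:,2]>.12]; print("handle",hp.mean(0),hp.min(0),hp.max(0), np.polyfit(hp[:,1],hp[:,0],1))
    save(c+"1.png",I)
I=np.hstack([cv2.imread("pics/scene1.png")[80:480,60:500],cv2.imread("pics/side1.png")[80:480,120:460]]);cv2.imwrite("pics/both.png",I)
E
```

```text
scene 9932 ((680.6129760742188, 309.3224182128906), (379.0243835449219, 400.2117614746094), 7.071124076843262) [0.4688 0.0885] [0.8459 0.516 ]
z>.175 456 [0.5393 0.292  0.1974] [0.5271 0.2652 0.19  ] [0.6409 0.3182 0.2048]
knobtop 206 [0.5462 0.2933 0.2103] [0.5292 0.2791 0.207 ] [0.5956 0.3071 0.218 ]
uprights 605 [0.5508 0.2998 0.1132] [0.5035 0.0533 0.108 ] [0.6385 0.4794 0.1188]
handle [0.5658 0.0766 0.1281] [0.5576 0.0432 0.1201] [0.5813 0.1158 0.1349] [-0.133  0.576]
side 7048 ((576.94580078125, 299.0838623046875), (170.611328125, 400.59912109375), 7.903596878051758) [0.4677 0.0913] [0.6858 0.5056]
z>.175 229 [0.5452 0.293  0.1983] [0.5267 0.2664 0.19  ] [0.6391 0.3202 0.205 ]
knobtop 160 [0.5448 0.2947 0.2107] [0.5277 0.2791 0.2071] [0.5951 0.3087 0.2193]
uprights 408 [0.5484 0.2955 0.113 ] [0.5029 0.1191 0.108 ] [0.6385 0.4849 0.1189]
handle [0.5662 0.0792 0.1297] [0.5569 0.0443 0.1222] [0.5783 0.1181 0.1351] [-0.1267  0.5762]
```

View pics/both.png

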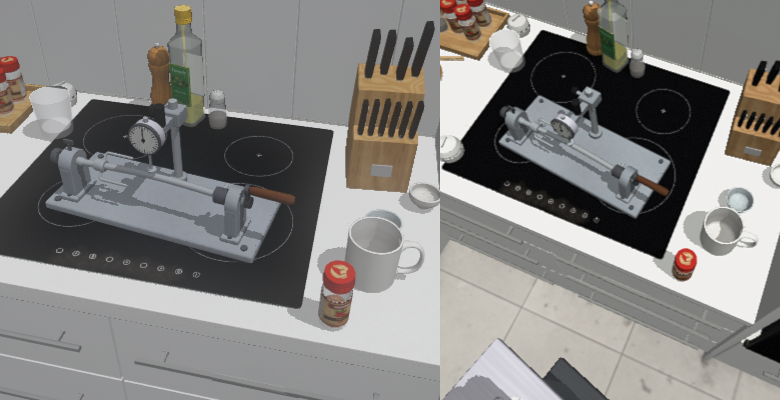

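```bash
cat >> h.py <<'E'
from scipy.spatial.transform import Rotation as Ro
YAW=np.radians(7.7); SX=np.array([np.cos(YAW),np.sin(YAW),0]); SY=np.array([-np.sin(YAW),np.cos(YAW),0]); O=np.array([.5423,.2944,0])
def S(x,y,z): return O+SX*x+SY*y+np.array([0,0,z])
def plan(grasp,ty):
    "grasp point target, tool y dir -> shift mm, rotvec deg in tool axes"
    s=r.sense(); R=np.array(s["ee_rot"]); z=np.array([0,0,-1.]); Rt=np.stack([np.cross(ty,z),ty,z],1)
    tcp=grasp-.164*z
    print("t",s["time_s"],"shift",np.round(R.T@(tcp-s["tcp_pos"])*1000,1),"rot",np.round(Ro.from_matrix(R.T@Rt).as_rotvec(degrees=True),2))
E
python3 - <<'E'
from h import *
np.set_printoptions(precision=4,suppress=True)
print("knob",S(.044,0,.195)); plan(S(.044,0,.275),-SY)
for c in ["scene","side"]:
    I,D=vision.capture(c);P=cloud(c,D);p=P[D>0]
    q=p-O; x=q@SX;y=q@SY
    m=(np.hypot(x-.044,y)<.012)&(p[:,2]>.17); print("knob",m.sum(),np.percentile(p[m][:,2],[10,50,90,99]))
    t=m&(p[:,2]>.205); print("top xy",x[t].mean(),y[t].mean(),x[t].min(),x[t].max(),y[t].min(),y[t].max())
    m=(np.hypot(x-.092,y)<.03)&(p[:,2]>.13); print("post",np.percentile(p[m][:,2],[10,50,90,99]))
    m=(abs(x+.0)<.03)&(abs(y)<.04)&(p[:,2]>.13); print("dial",x[m].mean(),y[m].min(),y[m].max(),p[m][:,2].max())
E
```

```text
knob [0.5859 0.3003 0.195 ]
t 1.2 shift [496.5 192.6 -34.3] rot [  0.     0.   -21.61]
knob 250 [0.1804 0.2004 0.2136 0.2151]
top xy 0.04361594387242106 -0.002675183919664932 0.03685094044624366 0.054666445285178056 -0.010471302656626507 0.008430048304109072
post [0.1435 0.1783 0.192  0.1989]
dial -0.007019380855799113 -0.030327391187116644 0.028345292902335117 0.21808400192507188
knob 154 [0.1758 0.1995 0.2145 0.2161]
top xy 0.04376056157226816 -0.0010136231635335406 0.03473712404243983 0.054078705858260794 -0.00848138090544744 0.009316240291762335
post [0.1653 0.1828 0.1945 0.2001]
dial -0.004419612348408126 -0.02876968095788248 0.02972418692427815 0.2182330661019518
```

```bash
python3 -m creep '[[1,25,10,-35,0,0,0],[1,60,24,-35,0,0,-6],[1,98,38,-35,0,0,-12],[1,136,53,-35,0,0,-18],[1,174,67,-35,0,0,-21.6],[1,212,82,-35,0,0,-21.6],[1,250,97,-35,0,0,-21.6],[1,288,112,-35,0,0,-21.6]]'
python3 - <<'E'
from h import *
plan(S(.044,-.001,.275),-SY)
E
```

```text
time_s: 1.97
tcp_pos: [0.4041, 0.4272, 0.4401]
ee_rot: [[0.991, 0.134, 0.0], [0.134, -0.991, 0.001], [0.0, -0.0, -1.0]]
wrist_force: [0.1, 0.0, -1.3]
gripper_width: 1.003
gripper_force: 0.0
t 1.9667 shift [163.1 151.2   1.1] rot [-0.03 -0.02  0.01]
```

```bash
python3 -m creep '[[1,27,25,0,0,0,0],[1,54,50,0,0,0,0],[1,81,75,0,0,0,0],[1,108,100,0,0,0,0],[1,135,125,0,0,0,0],[1,163,151,0,0,0,0],[1,163,151,0,0,0,0],[1,163,151,0,0,0,0]]'
python3 - <<'E'
from h import *
np.set_printoptions(precision=4,suppress=True)
plan(S(.044,-.001,.275),-SY)
s=r.sense(); I,D=vision.capture("wrist"); save("w0.png",I); E=ext("wrist",s); P=cloud("wrist",D,E)
for d in vision.cut_out("wrist","gauge_knob")[:2]:
    m=d["region"]&(D>0);p=P[m];q=p-O;print(d["conf"],d["uv"],m.sum(),p[:,2].max())
print(proj("wrist",S(.044,0,.215),E))
p=P[D>0];q=p-O;x=q@SX;y=q@SY
t=(np.hypot(x-.044,y)<.02)&(p[:,2]>.207)
if t.sum(): print("top",t.sum(),x[t].mean(),y[t].mean(),x[t].min(),x[t].max(),y[t].min(),y[t].max(),np.median(p[t][:,2]))
E
```

```text
time_s: 2.63
tcp_pos: [0.586, 0.2994, 0.4388]
ee_rot: [[0.991, 0.13, -0.001], [0.13, -0.991, -0.001], [-0.001, 0.001, -1.0]]
wrist_force: [-0.4, -0.3, -0.1]
gripper_width: 0.998
gripper_force: 0.0
t 2.6333 shift [ 0.   0.1 -0.2] rot [ 0.03  0.06 -0.22]
0.75 [320.2, 208.7] 6570 0.21825193522211378
0.16 [562.8, 273.0] 333 0.13212435105883225
(np.float64(319.8556507215716), np.float64(264.6777428452018))
top 709 0.04589142902115977 -0.00029272802057226467 0.036169794396718954 0.054509073483785725 -0.009446538865706256 0.008654322049128988 0.21593059349577748
```

View pics/w0.png

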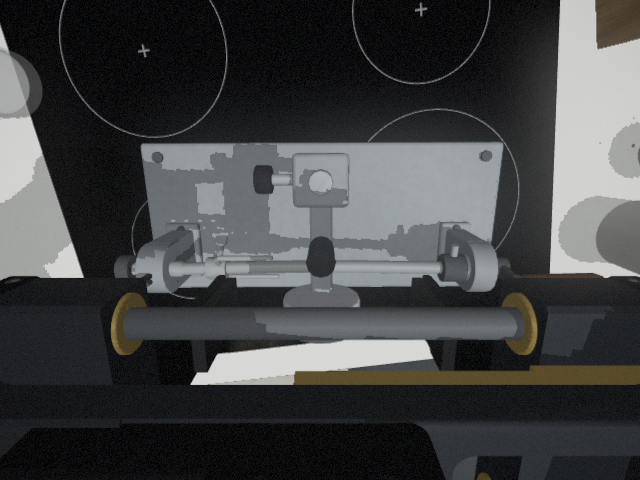

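```bash
python3 -m creep '[[1,1,-0.5,20,0,0,0],[0.6,1,-0.5,40,0,0,0],[0.2,1,-0.5,56,0,0,0],[0,1,-0.5,68,0,0,0],[-0.2,1,-0.5,74,0,0,0],[-0.3,1,-0.5,75,0,0,0],[-0.3,1,-0.5,75,0,0,0],[-0.3,1,-0.5,75,0,0,0]]'
python3 -m creep '[[-0.45,0,0,0,0,0,0],[-0.55,0,0,0,0,0,0],[-0.6,0,0,0,0,0,0],[-0.7,0,0,0,0,0,0],[-1,0,0,0,0,0,0],[-1,0,0,0,0,0,0]]'
python3 - <<'E'
from h import *
plan(S(.044,-.001,.200),-SY)
I,D=vision.capture("scene"); x=I[160:300,180:320]; save("s2.png",cv2.resize(x,None,fx=4,fy=4,interpolation=cv2.INTER_CUBIC))
E
```

```text
time_s: 3.4
tcp_pos: [0.5853, 0.3021, 0.3661]
ee_rot: [[0.991, 0.135, 0.002], [0.135, -0.991, 0.001], [0.002, -0.001, -1.0]]
wrist_force: [0.2, 0.5, 0.3]
gripper_width: 0.553
gripper_force: 0.0
time_s: 3.9
tcp_pos: [0.5856, 0.3013, 0.3651]
ee_rot: [[0.991, 0.134, 0.0], [0.134, -0.991, -0.0], [0.0, 0.0, -1.0]]
wrist_force: [0.1, -0.4, 1.0]
gripper_width: 0.203
gripper_force: 30.0
t 3.9 shift [0.1 2.  1.1] rot [ 0.02 -0.01 -0.02]
```

View pics/s2.png

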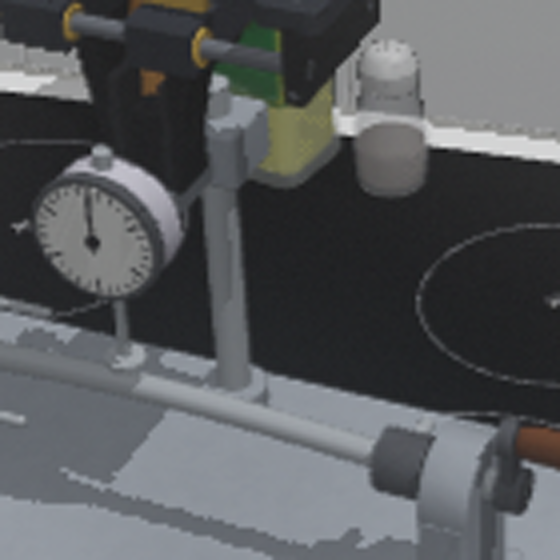

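```bash
cat >> h.py <<'E'
def dial(zg,name=None,c="scene",xf=-.014,dz=0.):
    "zg = grip height of the knob; returns plunger mm from rectified dial"
    I,D=vision.capture(c); n=200; zc=zg-.016+dz
    w=[S(xf,a*.029,zc+b*.029) for a,b in [(1,1),(-1,1),(-1,-1),(1,-1)]]  # seen from -x: +y left
    src=np.float32([proj(c,p) for p in w]); dst=np.float32([[0,0],[n,0],[n,n],[0,n]])
    W=cv2.warpPerspective(I,cv2.getPerspectiveTransform(src,dst),(n,n),flags=cv2.INTER_CUBIC)
    g=cv2.cvtColor(W,cv2.COLOR_RGB2GRAY).astype(float)
    th=np.radians(np.arange(0,360,1.)); rr=np.arange(22,56)
    cx=cy=n/2
    v=cv2.remap(g.astype(np.float32),(cx+np.outer(np.sin(th),rr)).astype(np.float32),(cy-np.outer(np.cos(th),rr)).astype(np.float32),cv2.INTER_LINEAR).mean(1)
    k=np.arange(-12,13); dk=np.clip(np.median(v)-v,0,None); i=dk.argmax(); w=np.clip(dk[(i+k)%360]-.3*dk[i],0,None)
    a=(i+(w*k).sum()/w.sum())%360
    if name: save(name,np.hstack([cv2.resize(W,(400,400)),cv2.resize(I[140:300,170:330],(400,400),interpolation=cv2.INTER_CUBIC)]))
    return round(a/12,2),round(dk[i])
E
python3 -m creep '[[-1,0,0,2,0,0,0],[-1,0,0,5,0,0,0],[-1,0,0,8,0,0,0],[-1,0,0,11,0,0,0],[-1,0,0,14,0,0,0],[-1,0,0,16,0,0,0],[-1,0,0,17,0,0,0],[-1,0,0,17,0,0,0]]'
python3 - <<'E'
from h import *
s=r.sense();print(s["tcp_pos"]);print(dial(s["tcp_pos"][2]-.164,"d1.png"))
E
```

```text
time_s: 4.62
tcp_pos: [0.5854, 0.3012, 0.3501]
ee_rot: [[0.991, 0.134, 0.002], [0.134, -0.991, -0.0], [0.002, 0.0, -1.0]]
wrist_force: [-2.9, -1.7, 7.8]
gripper_width: 0.202
gripper_force: 29.9
[0.58544492 0.30124438 0.35013321]
(np.float64(7.01), 69)
```

View pics/d1.png

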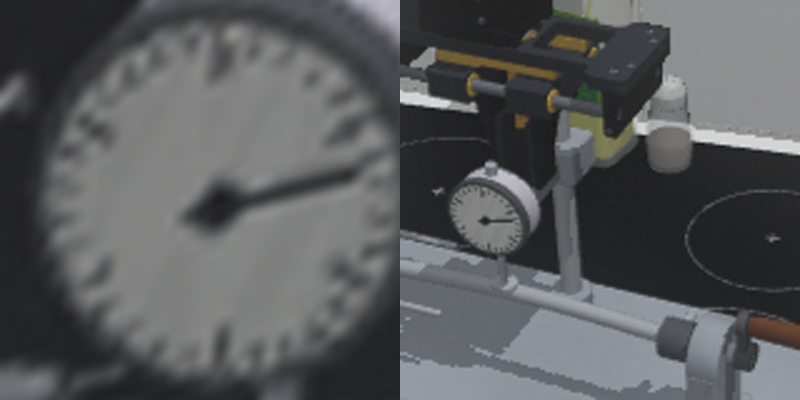

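```bash
sed -i 's|cx=cy=n/2|cx,cy=106,103.5|' h.py
python3 -m creep '[[-1,0,0,1,0,0,0],[-1,0,0,2.5,0,0,0],[-1,0,0,4,0,0,0],[-1,0,0,5.5,0,0,0],[-1,0,0,7,0,0,0],[-1,0,0,8,0,0,0],[-1,0,0,8,0,0,0],[-1,0,0,8,0,0,0]]'
python3 - <<'E'
from h import *
s=r.sense();print(s["tcp_pos"]);print(dial(s["tcp_pos"][2]-.164,"d2.png"))
E
```

```text
time_s: 5.33
tcp_pos: [0.5854, 0.3012, 0.3424]
ee_rot: [[0.991, 0.134, 0.002], [0.134, -0.991, -0.0], [0.002, 0.0, -1.0]]
wrist_force: [-3.2, -0.9, 9.4]
gripper_width: 0.204
gripper_force: 29.9
[0.58543932 0.30123175 0.34237341]
(np.float64(13.68), 58)
```

View pics/d2.png

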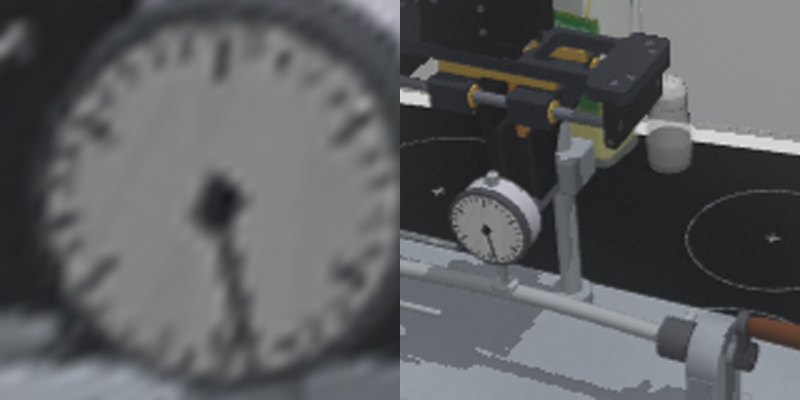

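```bash
python3 -m creep '[[-1,0,0,-1.2,0,0,0],[-1,0,0,-1.2,0,0,0],[-0.5,0,0,-1.2,0,0,0],[-0.2,0,0,-1.2,0,0,0],[0.1,0,0,-1.2,0,0,0],[0.3,0,0,-1.2,0,0,0],[0.3,0,0,-10,0,0,0]]'
python3 -m creep '[[0.3,0,0,-15,0,0,0],[0.3,0,0,-35,0,0,0],[0.3,0,0,-60,0,0,0],[0.3,0,0,-85,0,0,0],[0.3,0,0,-95,0,0,0],[0.3,0,0,-95,0,0,0]]'
python3 - <<'E'
from h import *
np.set_printoptions(precision=4,suppress=True)
print(dial(.3424-.164),r.sense()["joints"])
for c in ["scene","side"]:
    I,D=vision.capture(c);P=cloud(c,D);d=vision.cut_out(c,"handle_grip")[0]; m=d["region"]&(D>0);p=P[m];p=p[p[:,2]>.11]
    q=p-O;x=q@SX;y=q@SY;k=(y<-.19)&(y>-.26);print(c,d["conf"],k.sum(),"x",np.percentile(x[k],[2,50,98]),"y",np.percentile(y,[2,98]),"z",np.percentile(p[k][:,2],[50,98]))
plan(S(-.006,-.225,.200),SX); plan(S(-.006,-.225,.200),-SX)
E
```

```text
time_s: 5.97
tcp_pos: [0.5851, 0.3014, 0.3473]
ee_rot: [[0.991, 0.133, -0.004], [0.133, -0.991, -0.003], [-0.005, 0.002, -1.0]]
wrist_force: [-0.8, 0.4, -1.0]
gripper_width: 0.466
gripper_force: 0.0
time_s: 6.47
tcp_pos: [0.5857, 0.3016, 0.4484]
ee_rot: [[0.991, 0.134, 0.006], [0.134, -0.991, 0.004], [0.006, -0.003, -1.0]]
wrist_force: [-0.2, -0.0, 0.1]
gripper_width: 0.648
gripper_force: 0.0
(np.float64(13.68), 57) [ 41.2893  24.0638   9.4632  -0.0263 -75.253   56.4021]
scene 0.8 392 x [-0.0107 -0.0068  0.0012] y [-0.2521 -0.1817] z [0.1286 0.133 ]Traceback (most recent call last):
  File "<stdin>", line 5, in <module>
IndexError: list index out of range
```

```bash
python3 -m creep '[[0.3,-6,28,0,0,0,7],[0.3,-12,56,0,0,0,14],[0.3,-18,84,0,0,0,21],[0.3,-24,112,0,0,0,28],[0.3,-30,140,0,0,0,35],[0.3,-36,168,10,0,0,42],[0.3,-42,196,20,0,0,49],[0.3,-48,226,30,0,0,56]]'
python3 - <<'E'
from h import *
plan(S(-.004,-.225,.200),-SX)
E
```

```text
time_s: 7.38
tcp_pos: [0.5677, 0.0699, 0.4132]
ee_rot: [[0.661, -0.75, -0.002], [-0.75, -0.661, -0.001], [-0.001, 0.002, -1.0]]
wrist_force: [0.6, 0.6, -1.3]
gripper_width: 0.649
gripper_force: 0.0
t 7.3833 shift [-0.2 -1.3 49.2] rot [1.100e-01 2.000e-02 3.367e+01]
```

```bash
python3 -m creep '[[0.3,0,-1,10,0,0,7],[0.3,0,-1,20,0,0,14],[0.3,0,-1,30,0,0,21],[0.3,0,-1,40,0,0,28],[0.3,0,-1,49,0,0,33.7],[0.3,0,-1,49,0,0,33.7],[0.3,0,-1,49,0,0,33.7]]'
python3 - <<'E'
from h import *
np.set_printoptions(precision=4,suppress=True)
s=r.sense();print(s["gripper_width"],s["joints"]); I,D=vision.capture("wrist"); E=ext("wrist",s); P=cloud("wrist",D,E); save("w1.png",I)
q=P-O;x=q@SX;y=q@SY;z=P[...,2]
k=(D>0)&(abs(x)<.04)&(y<-.195)&(y>-.28)&(z>.10)&(z<.145)
print(k.sum());
if k.sum(): print("x",np.percentile(x[k],[2,50,98]),"y",np.percentile(y[k],[2,98]),"z",np.percentile(z[k],[5,50,98]),proj("wrist",S(-.004,-.225,.125),E))
plan(S(-.004,-.225,.125),-SX)
E
```

```text
time_s: 7.97
tcp_pos: [0.5688, 0.0717, 0.3645]
ee_rot: [[0.142, -0.99, -0.003], [-0.99, -0.142, -0.001], [0.001, 0.003, -1.0]]
wrist_force: [0.7, -0.0, 0.6]
gripper_width: 0.648
gripper_force: 0.0
0.6482724638199451 [ 23.3674  18.9053 -10.3711   0.0046 -60.8914 -15.23  ]
2048
x [-0.0107 -0.003   0.0044] y [-0.252 -0.197] z [0.1273 0.1323 0.1345] (np.float64(320.66425576138636), np.float64(261.13343961027516))
t 8.0167 shift [ 0.8  0.6 76.3] rot [ 0.06 -0.03  0.44]
```

View pics/w1.png

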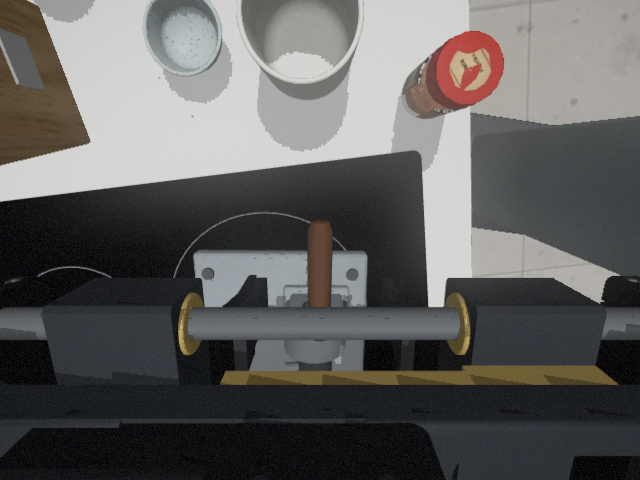

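```bash
python3 -m creep '[[0.1,0.5,-0.4,20,0,0,0.4],[0,0.5,-0.4,40,0,0,0.4],[-0.1,0.5,-0.4,58,0,0,0.4],[-0.2,0.5,-0.4,70,0,0,0.4],[-0.3,0.5,-0.4,75.5,0,0,0.4],[-0.3,0.5,-0.4,75.5,0,0,0.4],[-0.4,0.5,-0.4,75.5,0,0,0.4],[-0.5,0.5,-0.4,75.5,0,0,0.4]]'
python3 -m creep '[[-0.6,0,0,0,0,0,0],[-0.7,0,0,0,0,0,0],[-1,0,0,0,0,0,0],[-1,0,0,0,0,0,0],[-1,0,0,0,0,0,0]]'
cat >> h.py <<'E'
def st():
    s=r.sense(); g=np.array(s["tcp_pos"])+.164*np.array(s["ee_rot"])[:,2]; d=g-O
    x,y,z=d@SX*1000,d@SY*1000,g[2]*1000-95
    print("t %.2f x %.1f y %.1f z %.1f rad %.1f q %.1f deg"%(s["time_s"],x,y,z,np.hypot(x,z),np.degrees(np.arctan2(x,z))),"F",np.round(s["wrist_force"],1),"dial",dial(.1784))
E
python3 -c "
from h import *
st()"
```

```text
time_s: 8.68
tcp_pos: [0.5699, 0.0715, 0.2915]
ee_rot: [[0.133, -0.991, 0.002], [-0.991, -0.133, 0.001], [-0.0, -0.002, -1.0]]
wrist_force: [-0.3, -0.3, 0.3]
gripper_width: 0.294
gripper_force: 0.0
time_s: 9.1
tcp_pos: [0.57, 0.0715, 0.2911]
ee_rot: [[0.132, -0.991, 0.003], [-0.991, -0.132, 0.001], [-0.0, -0.003, -1.0]]
wrist_force: [1.0, 1.0, 2.5]
gripper_width: 0.174
gripper_force: 30.0
t 9.10 x -1.9 y -224.6 z 32.1 rad 32.2 q -3.4 deg F [1.  1.  2.5] dial (np.float64(13.69), 59)
```

```bash
python3 -m creep '[[-1,0,-3.1,0,0,0,0],[-1,0,-6.3,0.2,0,0,0],[-1,0,-9.4,0.8,0,0,0],[-1,0,-12.4,1.7,0,0,0],[-1,0,-15.2,3,0,0,0],[-1,0,-18,4.5,0,0,0],[-1,0,-19.7,5.7,0,0,0],[-1,0,-19.7,5.7,0,0,0]]'
python3 -c "
from h import *
st()
for a,b in [(36,81),(81,126),(126,171),(171,216),(216,261),(261,306),(306,356)]:
    q=np.radians(a+(b-a)*np.array([1,2,3,4,5,6,6.8,7,7][:8])/7.); a=np.radians(a)
    print(np.round(-30*(np.sin(q)-np.sin(a)),1).tolist(),np.round(-30*(np.cos(q)-np.cos(a)),1).tolist())
"
```

```text
time_s: 9.82
tcp_pos: [0.5905, 0.0743, 0.2862]
ee_rot: [[0.133, -0.991, 0.005], [-0.991, -0.133, 0.001], [-0.0, -0.005, -1.0]]
wrist_force: [4.0, -0.5, 5.8]
gripper_width: 0.173
gripper_force: 30.0
t 9.82 x 19.2 y -224.6 z 27.2 rad 33.3 q 35.2 deg F [ 4.  -0.5  5.8] dial (np.float64(10.63), 59)
[-2.6, -5.0, -7.0, -8.8, -10.2, -11.3, -11.9, -12.0] [2.1, 4.5, 7.2, 10.1, 13.1, 16.3, 18.9, 19.6]
[-0.3, -0.3, 0.1, 0.9, 2.0, 3.5, 5.0, 5.4] [3.3, 6.7, 10.0, 13.3, 16.5, 19.5, 21.8, 22.3]
[2.1, 4.5, 7.2, 10.1, 13.1, 16.3, 18.9, 19.6] [2.6, 5.0, 7.0, 8.8, 10.2, 11.3, 11.9, 12.0]
[3.3, 6.7, 10.0, 13.3, 16.5, 19.5, 21.8, 22.3] [0.3, 0.3, -0.1, -0.9, -2.0, -3.5, -5.0, -5.4]
[2.6, 5.0, 7.0, 8.8, 10.2, 11.3, 11.9, 12.0] [-2.1, -4.5, -7.2, -10.1, -13.1, -16.3, -18.9, -19.6]
[0.3, 0.3, -0.1, -0.9, -2.0, -3.5, -5.0, -5.4] [-3.3, -6.7, -10.0, -13.3, -16.5, -19.5, -21.8, -22.3]
[-2.4, -5.1, -8.1, -11.4, -14.9, -18.5, -21.4, -22.2] [-2.9, -5.4, -7.6, -9.5, -10.9, -11.8, -12.2, -12.3]
```

```bash
python3 -m creep '[[-1,0,-3.1,1.9,0,0,0],[-1,0,-5.8,4.2,0,0,0],[-1,0,-7.8,6.9,0,0,0],[-1,0,-9.6,9.8,0,0,0],[-1,0,-11,12.8,0,0,0],[-1,0,-12.1,16,0,0,0],[-1,0,-12.8,19.3,0,0,0],[-1,0,-12.8,19.3,0,0,0]]'
python3 -c "
from h import *
st()"
```

```text
time_s: 10.53
tcp_pos: [0.6033, 0.076, 0.2651]
ee_rot: [[0.133, -0.991, 0.005], [-0.991, -0.132, 0.001], [-0.0, -0.005, -1.0]]
wrist_force: [7.8, -0.5, 0.5]
gripper_width: 0.172
gripper_force: 30.0
t 10.53 x 32.0 y -224.5 z 6.1 rad 32.6 q 79.3 deg F [ 7.8 -0.5  0.5] dial (np.float64(6.94), 63)
```

```bash
python3 -m creep '[[-1,0,-0.9,3.3,0,0,0],[-1,0,-1.4,6.7,0,0,0],[-1,0,-1.1,10,0,0,0],[-1,0,-0.3,13.3,0,0,0],[-1,0,0.8,16.5,0,0,0],[-1,0,2.3,19.5,0,0,0],[-1,0,4.3,22.3,0,0,0],[-1,0,4.3,22.3,0,0,0]]'
python3 -c "
from h import *
st()"
```

```text
time_s: 11.25
tcp_pos: [0.5967, 0.0751, 0.2414]
ee_rot: [[0.132, -0.991, -0.002], [-0.991, -0.132, -0.0], [-0.0, 0.002, -1.0]]
wrist_force: [4.8, 1.3, -4.7]
gripper_width: 0.17
gripper_force: 30.0
t 11.25 x 24.2 y -224.6 z -17.6 rad 29.9 q 126.0 deg F [ 4.8  1.3 -4.7] dial (np.float64(5.43), 68)
```

```bash
python3 -m creep '[[-1,0,1.9,3,0,0,0],[-1,0,4.2,5.8,0,0,0],[-1,0,6.9,7.9,0,0,0],[-1,0,9.8,9.7,0,0,0],[-1,0,12.8,11.1,0,0,0],[-1,0,16,12.2,0,0,0],[-1,0,19.3,12.9,0,0,0],[-1,0,19.3,12.9,0,0,0]]'
python3 -c "
from h import *
st()"
```

```text
time_s: 11.97
tcp_pos: [0.5778, 0.0725, 0.2314]
ee_rot: [[0.133, -0.991, 0.001], [-0.991, -0.133, 0.0], [-0.0, -0.001, -1.0]]
wrist_force: [0.3, 1.1, 7.1]
gripper_width: 0.171
gripper_force: 30.0
t 11.97 x 5.7 y -224.6 z -27.6 rad 28.2 q 168.4 deg F [0.3 1.1 7.1] dial (np.float64(6.56), 74)
```

```bash
python3 -m creep '[[-1,0,3.3,-0.3,0,0,0],[-1,0,6.7,-0.7,0,0,0],[-1,0,10,-1,0,0,0],[-1,0,13.3,-1.8,0,0,0],[-1,0,16.5,-2.9,0,0,0],[-1,0,19.5,-4.4,0,0,0],[-1,0,22.3,-6.3,0,0,0],[-1,0,22.3,-6.3,0,0,0]]'
python3 -c "
from h import *
st()"
```

```text
time_s: 12.68
tcp_pos: [0.5564, 0.0696, 0.2372]
ee_rot: [[0.133, -0.991, 0.003], [-0.991, -0.133, 0.001], [-0.0, -0.003, -1.0]]
wrist_force: [4.5, 1.5, 4.4]
gripper_width: 0.17
gripper_force: 30.0
t 12.68 x -15.6 y -224.6 z -21.8 rad 26.8 q -144.4 deg F [4.5 1.5 4.4] dial (np.float64(9.57), 62)
```

```bash
python3 -m creep '[[-1,0,2.4,-2.5,0,0,0],[-1,0,4.6,-5.2,0,0,0],[-1,0,6.6,-7.9,0,0,0],[-1,0,8.4,-10.8,0,0,0],[-1,0,9.8,-13.8,0,0,0],[-1,0,10.9,-17,0,0,0],[-1,0,11.6,-20.3,0,0,0],[-1,0,11.6,-20.3,0,0,0]]'
python3 -c "
from h import *
st()"
```

```text
time_s: 13.4
tcp_pos: [0.545, 0.0681, 0.2566]
ee_rot: [[0.132, -0.991, 0.002], [-0.991, -0.132, 0.001], [-0.0, -0.002, -1.0]]
wrist_force: [6.6, 0.1, 0.8]
gripper_width: 0.176
gripper_force: 30.0
t 13.40 x -27.3 y -224.6 z -2.4 rad 27.4 q -95.1 deg F [6.6 0.1 0.8] dial (np.float64(13.01), 61)
```

```bash
python3 -m creep '[[-1,0,-0.2,-3.3,0,0,0],[-1,0,-0.5,-6.7,0,0,0],[-1,0,-1,-10,0,0,0],[-1,0,-1.8,-13.3,0,0,0],[-1,0,-2.9,-16.5,0,0,0],[-1,0,-4.4,-19.5,0,0,0],[-1,0,-6.3,-22.3,0,0,0],[-1,0,-6.3,-22.3,0,0,0]]'
python3 -c "
from h import *
st()"
```

```text
time_s: 14.12
tcp_pos: [0.5499, 0.0687, 0.2771]
ee_rot: [[0.131, -0.991, -0.005], [-0.991, -0.131, -0.001], [-0.0, 0.005, -1.0]]
wrist_force: [3.1, 2.7, -4.7]
gripper_width: 0.174
gripper_force: 30.0
t 14.12 x -23.4 y -224.6 z 18.1 rad 29.6 q -52.3 deg F [ 3.1  2.7 -4.7] dial (np.float64(14.79), 54)
```

```bash
python3 -m creep '[[-1,0,-2.9,-2.6,0,0,0],[-1,0,-5.7,-5,0,0,0],[-1,0,-8.7,-7.2,0,0,0],[-1,0,-12,-9.1,0,0,0],[-1,0,-15.5,-10.5,0,0,0],[-1,0,-19.1,-11.4,0,0,0],[-1,0,-22.8,-11.9,0,0,0],[-1,0,-22.8,-11.9,0,0,0]]'
python3 - <<'E'
from h import *
from scipy.optimize import least_squares
st()
q=np.radians([-4,36,81,126,171,216,261,306]); d=np.array([13.69,10.63,6.94,5.43,6.56,9.57,13.01,14.79])
A=np.stack([np.ones(8),np.cos(q),np.sin(q)],1); c=np.linalg.lstsq(A,d,rcond=None)[0]
print(c[0],np.hypot(*c[1:]),np.degrees(np.arctan2(c[2],c[1])),A@c-d)
E
```

```text
time_s: 14.83
tcp_pos: [0.5736, 0.0719, 0.2914]
ee_rot: [[0.132, -0.991, -0.001], [-0.991, -0.132, -0.0], [0.0, 0.001, -1.0]]
wrist_force: [-2.1, 2.7, 1.4]
gripper_width: 0.171
gripper_force: 30.0
t 14.83 x 1.1 y -224.7 z 32.4 rad 32.5 q 2.0 deg F [-2.1  2.7  1.4] dial (np.float64(13.37), 58)
10.111735950074177 4.7460532106223425 -47.914414080783835 [-0.15931815 -0.01511635  0.19046075 -0.03757157 -0.14109755  0.03858825
  0.08301115  0.04104347]
```

```bash
python3 -m creep '[[-1,0,3.1,0.3,0,0,0],[-1,0,6.7,1,0,0,0],[-1,0,10.2,2.2,0,0,0],[-1,0,13.5,3.7,0,0,0],[-1,0,16.6,5.7,0,0,0],[-1,0,19,7.7,0,0,0],[-1,0,21.1,9.7,0,0,0],[-1,0,21.1,9.7,0,0,0]]'
python3 - <<'E'
from h import *
st()
q=np.radians([-8,34,82,131.7,173,216.8,261.5,302.2,358]); d=np.array([13.69,10.63,6.94,5.43,6.56,9.57,13.01,14.79,13.37])
A=np.stack([np.ones(9),np.cos(q),np.sin(q)],1); c=np.linalg.lstsq(A,d,rcond=None)[0]
print(c[0],np.hypot(*c[1:]),np.degrees(np.arctan2(c[2],c[1])),A@c-d)
E
```

```text
time_s: 15.55
tcp_pos: [0.552, 0.069, 0.2805]
ee_rot: [[0.132, -0.991, -0.001], [-0.991, -0.132, -0.0], [-0.0, 0.001, -1.0]]
wrist_force: [1.1, 3.8, -1.1]
gripper_width: 0.173
gripper_force: 30.0
t 15.55 x -20.7 y -224.7 z 21.5 rad 29.9 q -43.9 deg F [ 1.1  3.8 -1.1] dial (np.float64(14.87), 57)
10.059748466525708 4.719577867078625 -48.19080627356138 [-0.02496794  0.07101897  0.07403912 -0.08982083 -0.05183107  0.07765573
  0.06388021 -0.07689281 -0.04308138]
```

```bash
python3 -m creep '[[-0.5,0,0,0,0,0,0],[-0.3,0,0,0,0,0,0],[-0.1,0,0,0,0,0,0],[0,0,0,0,0,0,0],[0,0,0,0,0,0,0],[0,0,0,-10,0,0,0],[0,0,0,-30,0,0,0],[0,0,0,-55,0,0,0]]'
python3 -m creep '[[0,0,0,-25,0,0,0],[0,0,0,-60,0,0,0],[0,0,0,-90,0,0,0],[0,0,0,-100,0,0,0],[0,0,0,-100,0,0,0]]'
python3 - <<'E'
from h import *
np.set_printoptions(precision=4,suppress=True)
s=r.sense();print(dial(.1784,"d9.png"))
I,D=vision.capture("wrist");E=ext("wrist",s);P=cloud("wrist",D,E);q=P-O;x=q@SX;y=q@SY;z=P[...,2]
k=(D>0)&(abs(x)<.05)&(y<-.205)&(y>-.28)&(z>.09)&(z<.145);print("handle x",np.percentile(x[k],[2,50,98]),"z",np.percentile(z[k],[50,98]))
I,D=vision.capture("side");P=cloud("side",D);p=P[vision.cut_out("side","stand")[0]["region"]&(D>0)];q=p[abs(p[:,2]-.024)<.006][:,:2].astype(np.float32);print(cv2.minAreaRect(q*1000))
E
```

```text
time_s: 16.27
tcp_pos: [0.5521, 0.0688, 0.3358]
ee_rot: [[0.132, -0.991, -0.004], [-0.991, -0.132, -0.002], [0.001, 0.004, -1.0]]
wrist_force: [0.1, 0.5, 0.1]
gripper_width: 0.496
gripper_force: 0.0
time_s: 16.68
tcp_pos: [0.5527, 0.069, 0.4406]
ee_rot: [[0.132, -0.991, 0.008], [-0.991, -0.132, 0.002], [-0.001, -0.008, -1.0]]
wrist_force: [0.0, 0.2, -0.0]
gripper_width: 0.496
gripper_force: 0.0
(np.float64(14.88), 57)
handle x [-0.0282 -0.0203 -0.0123] z [0.1242 0.1264]
((577.1416015625, 299.1063537597656), (170.6419219970703, 400.0894775390625), 7.714115619659424)
```

View pics/d9.png

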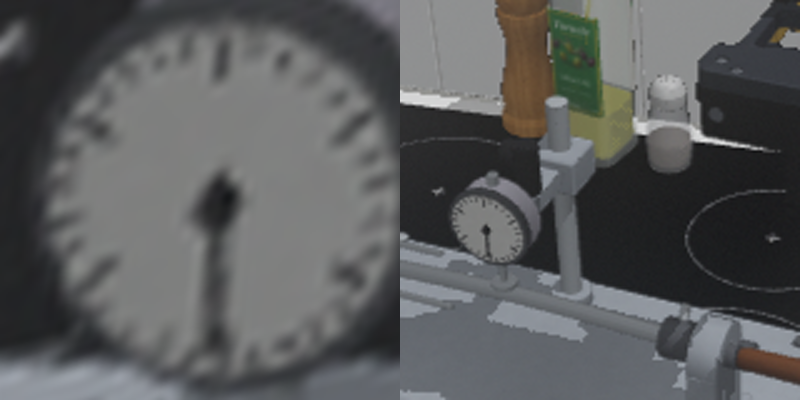

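```bash
python3 -c "
from station import r
print(r.finish_job())"
```

```text
the job is handed in; nothing more can be done
None
```

The job is handed in at about 17 s: the gauge was slid to about half travel, the spit cranked once right round (plunger swing about 9.5 mm), and it is left at its highest reading, about 15 mm. The position is good to a few degrees, the stand did not shift, and I kept clear of the things around it.

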